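Press a glued cork block in the ratchet bench clamp

ROBOT

A 6-joint arm with a two-finger parallel gripper is mounted at the origin on the work surface. World frame = base frame: x ahead of the robot, y to its left, z up, the work surface at z = 0. Lengths are in m, angles in degrees, forces in N, time in s.
With the tool pointing down it reaches from about 0.35 to 0.775 m from the base axis. Payload 7.3 kg.
Tool frame: the origin (TCP) lies at the very end of the fingers, on their centre line; the grasp point (between the pads) lies 19 mm behind it (arm.grip_point_offset is the distance from the TCP to the grasp point, in m); z points along the fingers, y is the line along which they close (so a half turn about z gives the same grasp; the last joint's range is limited). The gripper opens to 92 mm and grips with 3 to 60 N. Pads are 19 mm wide; open, the fingers measure 130 mm over their backs; the gripper's body (75 mm by 190 mm) begins 47 mm behind the grasp point.
Start: joints at [63.025, 19.595, 87.324, -0, 73.075, -8.365], TCP at [0.168, 0.498, 0.227] pointing down, gripper open.
Joint ranges: [-145.02, 145.02], [-44.19, 115.74], [2.07, 154.8], [-57.11, 237.11], [16.16, 152.29], [-177.93, 177.93]. Speed limits (degrees/s): [147.25, 147.25, 180, 180, 180, 180].

INTERFACE

Orientations are given as a 3x3 rotation matrix whose columns are the frame's x, y, z axes.
In Python, from rig import arm gives the robot as it stands. The module is installed in compiled form; this text tells all that it offers.
- The arm moves only by the shell command python3 -m pendant 'ROWS' [FORCE]. ROWS is JSON, a list of rows, each an object of numbers: "tx", "ty", "tz": the shift along the tool's x, y, z in cm; "ax", "ay", "az": the turn, a rotation vector about the tool's x, y, z in rad; "gripper": the closure, from -1 (fully open) to 1 (shut), so that 0 is half open. In form: [{"tx": .., "ty": .., "tz": .., "ax": .., "ay": .., "az": .., "gripper": ..}, ...]. A call has 1 to 10 rows; each row is the pose to reach, as a shift and turn from the pose commanded when the call began, along the tool's axes at that moment; what a row does not reach only later rows make up. A row lasts 1/8 s, in which the tool goes at most 62.5 mm and 10.7 degrees, less where a joint would pass 70% of its speed; a pose out of reach is approached as far as the arm can. A call with a gripper value outside its range is refused whole. The fingers move at their own pace and stop on an object; FORCE is the grip in N (left out, the last holds). Time passes only in rows, so rows that repeat a pose let the fingers close. It gives the time, the measured TCP pose, the force, the opening and the grip force at its end, in the units of the state.
- arm.get_obs(): the state, without advancing time (a new reading comes with each control period).
- arm.read_camera(name): name is "scene" or "side" or "wrist"; returns the picture (480x640x3 uint8, red, green, blue); there is no depth.
- arm.camera_info(name): a dict with "intrinsics" (3x3 intrinsics, pixels), "T" (4x4, takes a point from camera to world coordinates); the wrist camera has in their place "tool_from_camera" (4x4, takes a point from camera to tool coordinates, whose origin is the TCP and whose axes are the flange's). Camera axes: x right, y down, z forward; pixel columns grow to the right and rows downward; lengths in m; the calibration is good to about 2 mm. The wrist camera is an equidistant fisheye: a pixel r from the principal point sees the ray r / f radians off the axis. A picture is of the moment at which its call begins: read the wrist's pose just before it. camera_info takes no time and is no camera call.
- arm.sign_off(): hands the job in; it is judged then, once.
The state is a dict: "t": time; "qpos": joint angles; "qvel": joint speeds; "joint_torque": joint torques, N m; "position": TCP position; "tcp_rot": TCP orientation; "ft_force": force on the tool from outside, world axes, zero at the start; "moment": the same for the moment, N m; "opening": finger opening in m; "finger_force": force on a finger pad.
Only numpy, scipy, OpenCV 4.12 (cv2) and the standard library are available. Lean on these libraries where they do the work, as an engineer would, in place of code of your own. Each camera call takes 0.05 s, during which the arm holds its last target. There are 200 camera calls.

TASK

The cork block in the bench clamp has just been glued: take the brown bottle that stands in the clamp's jaws out of the way and stand it upright in the low tray, then pump the squeeze trigger until the sprung pad presses the block against the fixed jaw. Finish while holding the trigger squeezed, with the pad's spring pushed in about halfway, and never let the spring go all the way in, which crushes the cork. Move the jaw only by its trigger, do not push the block by hand, and leave the other things on the bench where they are.

Things in the scene. Friction and masses are not known exactly. Their poses are not given: they have to be found in the camera images.
- clamp: Ratchet press clamp bolted to the bench. x axis along its rod, from trigger end to fixed jaw; z up. Origin on the bench under the rear face of the fixed grip. Grey base plate x -60 to 270, y +-50, 12 mm thick: block and bottle stand on it at z = 12 mm. Toothed steel rod (z 35 to 49) sticks out up to 135 mm behind the origin. Apart from grip and trigger nothing rises above z = 74 mm.
- fixed_grip (a point): Fixed grip: black upright post, clamp x 0 to 12, 28 mm wide in y, top z = 130. This point: middle of its front face (jaw side), x = 12, z = 115 mm. A hand squeezes trigger and grip together: 53 mm outside to outside let go, 28 mm fully squeezed. Pushing the trigger from behind does as well.
- fixed_jaw (a point): Fixed jaw: steel plate 70 mm wide, top z = 72 mm. This point: middle of its face (pad side), clamp x = 235, z = 45 mm.
- trigger_lever: Trigger: grey upright bar 14 mm thick, 26 mm wide in y, z 66 to 130 mm, behind the fixed grip. Origin: on its rear face (away from the fixed jaw), mid width, 15 mm below its top; axes as the clamp's. It slides along x towards the fixed grip when squeezed. Free space all round above z = 75 mm.
- trigger (a joint): Trigger travel, m: 0 let go, 0.025 fully squeezed. A spring (2 to 4 N) returns it. Squeezed, a pawl catches the next rod tooth (6 mm apart: up to 6 mm may be idle), then rod and jaw advance as far as the trigger moves. Let go, it slips back and the jaw stays. A full pump gives 18 to 26 mm and takes 6 to 10 N, plus the pad's spring force.
- jaw (a joint): Advance of rod and jaw, m: 0 back, 0.11 end. Pad face, spring free, at clamp x = 105 mm + this. Pad meets the seated block at 0.075, spring halfway in at 0.085, fully in at 0.095. A 4 N friction brake keeps the jaw when the trigger is let go; under more load it slides back until the spring is only about 5 mm in, so only a squeezed trigger holds the press.
- jaw_plate: Moving jaw: steel plate 56 wide x 54 high x 10 mm thick on the head of the rod, z 14 to 68 mm. Origin: centre of its rear face. Not to be pushed by hand.
- pad_face: Black rubber pad 46 x 46 mm on a spring stem ahead of the moving jaw. Origin: centre of its front face (clamp z = 42 mm), axes as the clamp's. Its plate's back stands 22 mm ahead of the jaw plate when free, 2 mm when the spring is fully in.
- pad (a joint): How far the pad's spring is pushed in, m: 0 free, 0.02 fully in. Force 1 N per mm. About halfway, 0.010, is wanted.
- block: Glued block, cork with a 12 mm wooden plate on the side of the fixed jaw: 55 mm along the clamp's x, 50 wide, 60 high, about 120 g, loose. It stands on the base plate 4 to 9 mm short of the fixed jaw. Origin: centre of its underside, so the face towards the pad is 27.5 mm behind it.
- bottle: Brown glass bottle with black cap, standing on the base plate between pad and block. Body 36 mm diameter up to 60 mm, then narrowing; black cap 25 mm diameter from 80 to 105 mm height. About 90 g. Origin: centre of its underside, z up its axis.
- tray: White low tray, fixed, 140 (x) x 110 (y) x 18 mm high, walls and floor 4 mm. Origin: centre of its underside.
- bottle_b: Another such bottle, on the bench; leave it.
- bottle_c: Another such bottle, on the bench; leave it.
- beaker: Clear beaker, 70 mm diameter, 85 mm high; leave it.
- boat: Pink weighing bowl, 90 mm diameter, 25 mm high; leave it.
- spatula: Spatula 190 mm long lying on the bench; leave it.
- tape: Roll of tape lying flat, 84 mm diameter, 20 mm high; leave it.
There are look-alikes about, which are no part of the job. There is more than one size of the tray; the job needs the largest. Leave any blue look-alike of the bottle alone.

How it is judged:
By the outcome, as a careful person would: the job done as asked, in the order asked, and still so for the second after the job is handed in, while the arm keeps its last pose, push and grip.
It also fails if it takes over 67 s, if anything falls off the work surface, if the arm or the gripper's body presses on something with over 40 N, if the wrist force passes 120 N, or if a joint passes its speed limit or range.

## Working session

There is one attempt and no reset: what is moved stays moved. The work goes in short steps, Python scripts to look and compute and a shell command to move; the robot and the scene stay as the last step left them, time stands still between calls to the robot, and variables do not carry over. Pictures are saved under pics/ and viewed, at most 10 in all, crops included, and the job is handed in when it is done.

```bash
mkdir -p pics
cat > h.py <<'E'
import numpy as np, cv2
from rig import arm
def save(n,f,crop=None,s=1):
    im=arm.read_camera(n)[:,:,::-1]
    cv2.imwrite('pics/raw_'+f,im)
    if crop: x0,y0,x1,y1=crop; im=cv2.resize(im[y0:y1,x0:x1],None,fx=s,fy=s,interpolation=cv2.INTER_CUBIC)
    cv2.imwrite('pics/'+f,im)
def ray(n,u,v):
    c=arm.camera_info(n);K=np.array(c['intrinsics']);T=np.array(c['T'])
    d=T[:3,:3]@np.linalg.inv(K)@[u,v,1]; return T[:3,3],d
def atz(n,u,v,z):
    o,d=ray(n,u,v); return o+d*(z-o[2])/d[2]
def proj(n,p):
    c=arm.camera_info(n);K=np.array(c['intrinsics']);T=np.array(c['T'])
    q=K@(T[:3,:3].T@(np.array(p)-T[:3,3])); return q[:2]/q[2]
E
python3 - <<'E'
from h import *
save('scene','s1.png');save('side','d1.png')
for n in('scene','side'):
    c=arm.camera_info(n);print(np.round(c['intrinsics'],1).tolist(),np.round(c['T'],3).tolist())
print(np.round(arm.get_obs()['tcp_rot'],3).tolist())
E
```

```text
[[619.4, 0.0, 335.7], [0.0, 619.4, 243.2], [0.0, 0.0, 1.0]] [[-0.211, 0.733, -0.647, 1.493], [0.977, 0.147, -0.153, 0.264], [-0.017, -0.665, -0.747, 1.231], [0.0, 0.0, 0.0, 1.0]]
[[614.7, 0.0, 310.5], [0.0, 614.7, 232.3], [0.0, 0.0, 1.0]] [[0.833, -0.415, 0.365, -0.076], [-0.553, -0.645, 0.528, -0.869], [0.016, -0.642, -0.767, 1.38], [0.0, 0.0, 0.0, 1.0]]
[[-0.948, 0.319, -0.001], [0.319, 0.948, -0.001], [0.0, -0.001, -1.0]]
```

View pics/s1.png

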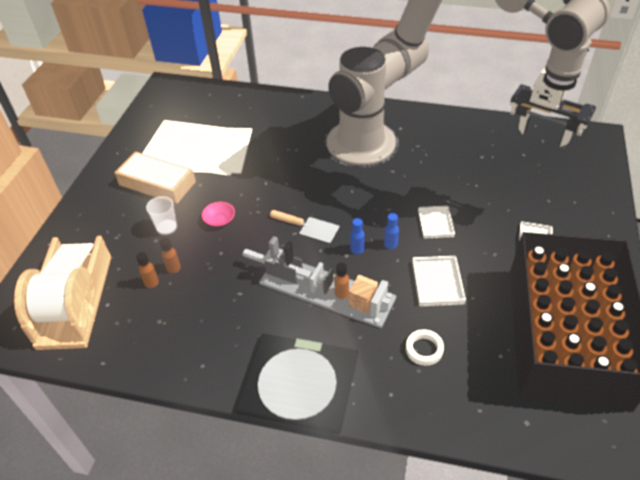

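View pics/d1.png

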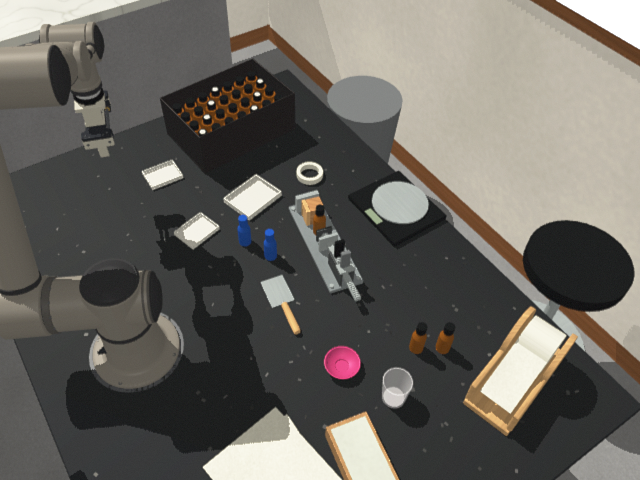

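The scene view shows the clamp at (320,285) with the brown bottle in its jaws at (342,283). The brown bottles at (148,270) and (170,256) are spares, and the blue ones at (357,238) and (391,232) are to be left alone. There are three trays, at (436,222), (439,281) and (536,232). The one at (439,281) is clearly the largest. I'll confirm with enlarged crops.

Run:
```python
from h import *
a=cv2.imread('pics/raw_s1.png')[200:350,230:480]; b=cv2.imread('pics/raw_d1.png')[130:310,215:395]
cv2.imwrite('pics/c1.png',cv2.resize(a,(800,480),interpolation=cv2.INTER_CUBIC))
cv2.imwrite('pics/c2.png',cv2.resize(b,(600,600),interpolation=cv2.INTER_CUBIC))
```

```text
(no output)
```

View pics/c1.png

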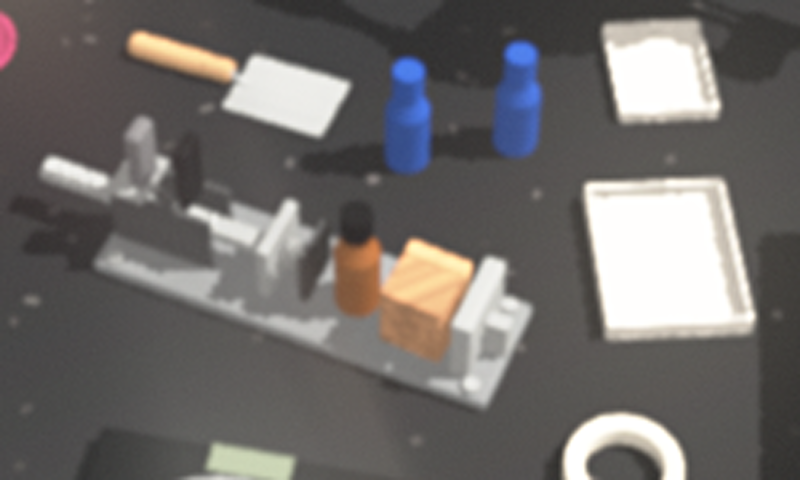

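View pics/c2.png

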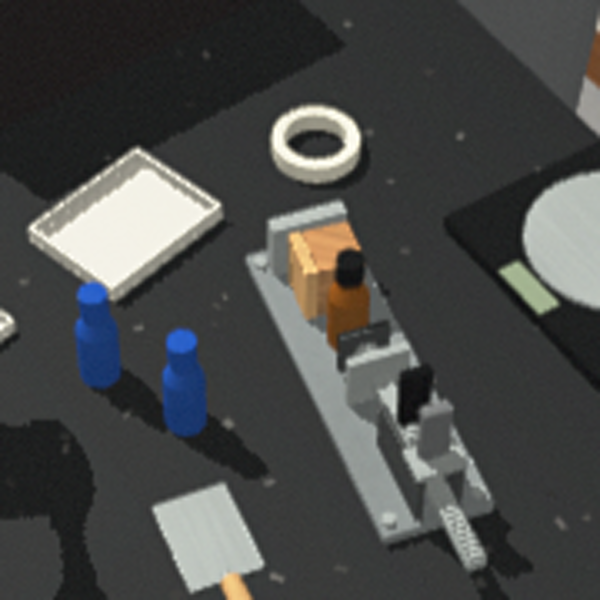

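Crop 1 confirms the bottle, with its cap top at crop (357,208), standing between the pad and the cork block. The trigger top is at (145,122) and the base corners are at (97,262), (487,402) and (532,308). Crop 2 shows corners at (248,258), (388,536) and (492,500), and the cap top at (350,255). The tray with corners at (585,185), (722,180), (752,325) and (608,332) is the largest of the three. Next I'll fit the poses.

```bash
cat > fit.py <<'E'
from h import *
from scipy.optimize import least_squares
A=lambda u,v:('scene',230+u/3.2,200+v/3.2)
B=lambda u,v:('side',215+u/3.3333,130+v/3.3333)
obs=[(A(97,262),(-60,-50,12)),(A(487,402),(270,-50,12)),(A(532,308),(270,50,12)),
(B(248,258),(270,50,12)),(B(388,536),(-60,50,12)),(B(492,500),(-60,-50,12)),
(A(145,120),(-22,0,130)),(B(436,405),(-22,0,130)),(A(188,138),(6,0,130)),(B(417,370),(6,0,130))]
def P(q,l):
    c,s=np.cos(q[2]),np.sin(q[2]);l=np.array(l)/1000
    return np.array([q[0]+c*l[0]-s*l[1],q[1]+s*l[0]+c*l[1],l[2]])
f=lambda q:np.concatenate([proj(o[0],P(q,l))-o[1:] for o,l in obs])
r=least_squares(f,[.5,0,1.3],loss='soft_l1')
q=r.x;print('clamp',q[:2],np.degrees(q[2]));print(np.round(f(q).reshape(-1,2),1).tolist())
def tri(os):
    M=0;b=0
    for n,u,v in os:
        o,d=ray(n,u,v);d/=np.linalg.norm(d);W=np.eye(3)-np.outer(d,d);M=M+W;b=b+W@o
    return np.linalg.solve(M,b)
def loc(p):
    c,s=np.cos(q[2]),np.sin(q[2]);d=p[:2]-q[:2];return np.round([1000*(c*d[0]+s*d[1]),1000*(-s*d[0]+c*d[1]),1000*p[2]],1)
cap=tri([A(357,208),B(350,257)]);print('cap',cap,loc(cap),[atz(*x,.117) for x in(A(357,208),B(350,257))])
t=[atz(*A(*x),.018) for x in((585,185),(722,180),(752,325),(608,332))];print('trayA',np.round(t,3).tolist(),np.mean(t,0))
t=[atz(*B(*x),.018) for x in((30,232),(138,150),(222,212),(113,298))];print('trayB',np.round(t,3).tolist(),np.mean(t,0))
print('trig',P(q,(-22,0,115)),P(q,(-13,0,115)))
E
python3 fit.py
```

```text
clamp [ 0.565709  -0.0787125] 77.85202983732212
[[-2.2, -0.1], [-1.1, 0.4], [-0.2, -1.5], [-1.6, -1.1], [-1.5, 0.5], [1.1, 0.6], [1.5, 3.6], [-1.9, -3.0], [-1.5, 1.5], [-0.5, -0.3]]
cap [0.59553828 0.06350523 0.11914277] [145.3   0.8 119.1] [array([0.59243986, 0.06441294, 0.117     ]), array([0.5973518 , 0.06331984, 0.117     ])]
trayA [[0.453, 0.221, 0.018], [0.426, 0.327, 0.018], [0.565, 0.361, 0.018], [0.593, 0.256, 0.018]] [0.50947354 0.29136476 0.018     ]
trayB [[0.424, 0.318, 0.018], [0.559, 0.356, 0.018], [0.583, 0.246, 0.018], [0.447, 0.209, 0.018]] [0.50307068 0.28223944 0.018     ]
trig [ 0.56107939 -0.10021986  0.115     ] [ 0.56297332 -0.0914214   0.115     ]
```

```bash
sed -i 's/(-22,0,130)/(-34,0,130)/g; s/(-22,0,115)/(-41,0,115)/; s/(-13,0,115)/(-34,0,115)/' fit.py; python3 fit.py
cat >> h.py <<'E'
def go(p,yaw=None):
    "tool shift (cm) to world p; yaw deg of tool y"
    o=arm.get_obs();R=np.array(o['tcp_rot']);print('shift cm',np.round(100*R.T@(np.array(p)-o['position']),2),end=' ')
    if yaw is not None:
        y=np.degrees(np.arctan2(R[1,1],R[0,1]));print('az',[round(np.radians(-((yaw+k-y+180)%360-180)),3) for k in(0,180)],end=' ')
    print()
E
python3 - <<'E'
from h import *
go((.595,.064,.20),168)
E
```

```text
clamp [ 0.56512101 -0.07661859] 77.53139247937969
[[-1.3, -0.3], [-0.6, 0.8], [0.6, -1.0], [-1.7, -1.6], [-2.3, 0.1], [0.4, 0.3], [-2.0, 2.0], [-0.8, 0.0], [-0.6, 1.5], [-1.1, -0.7]]
cap [0.59553828 0.06350523 0.11914277] [143.4   0.6 119.1] [array([0.59243986, 0.06441294, 0.117     ]), array([0.5973518 , 0.06331984, 0.117     ])]
trayA [[0.453, 0.221, 0.018], [0.426, 0.327, 0.018], [0.565, 0.361, 0.018], [0.593, 0.256, 0.018]] [0.50947354 0.29136476 0.018     ]
trayB [[0.424, 0.318, 0.018], [0.559, 0.356, 0.018], [0.583, 0.246, 0.018], [0.447, 0.209, 0.018]] [0.50307068 0.28223944 0.018     ]
trig [ 0.55626892 -0.11665158  0.115     ] [ 0.55778025 -0.10981668  0.115     ]
shift cm [-54.35 -27.41   2.64] az [np.float64(-1.686), np.float64(1.455)]
```

```bash
python3 -m pendant '[{"tx":-54.4,"ty":-27.4,"tz":2.6,"az":1.46,"gripper":-1},{"tx":-54.4,"ty":-27.4,"tz":2.6,"az":1.46,"gripper":-1},{"tx":-54.4,"ty":-27.4,"tz":2.6,"az":1.46,"gripper":-1},{"tx":-54.4,"ty":-27.4,"tz":2.6,"az":1.46,"gripper":-1},{"tx":-54.4,"ty":-27.4,"tz":2.6,"az":1.46,"gripper":-1},{"tx":-54.4,"ty":-27.4,"tz":2.6,"az":1.46,"gripper":-1},{"tx":-54.4,"ty":-27.4,"tz":2.6,"az":1.46,"gripper":-1},{"tx":-54.4,"ty":-27.4,"tz":2.6,"az":1.46,"gripper":-1},{"tx":-54.4,"ty":-27.4,"tz":2.6,"az":1.46,"gripper":-1},{"tx":-54.4,"ty":-27.4,"tz":2.6,"az":1.46,"gripper":-1}]'
python3 - <<'E'
from h import *
o=arm.get_obs();print(o['qpos'],o['position'],np.round(o['tcp_rot'],3).tolist())
np.savez('w1.npz',p=o['position'],R=o['tcp_rot']);save('wrist','w1.png')
c=arm.camera_info('wrist');print({k:np.round(v,3).tolist() for k,v in c.items() if k in('intrinsics','tool_from_camera')},c.keys())
E
```

```text
[ 6.30255289e+01  1.96326490e+01  8.73693132e+01 -1.51455201e-03
  7.30752923e+01 -8.36448917e+00] [0.16736153 0.49724266 0.2261275 ] [[-0.948, 0.319, -0.001], [0.319, 0.948, -0.001], [0.0, -0.001, -1.0]]
{'intrinsics': [[371.648, 0.0, 316.473], [0.0, 371.648, 236.375], [0.0, 0.0, 1.0]], 'tool_from_camera': [[-0.001, -0.965, -0.262, 0.071], [1.0, -0.001, 0.0, -0.001], [-0.0, -0.262, 0.965, -0.158], [0.0, 0.0, 0.0, 1.0]]} dict_keys(['intrinsics', 'tool_from_camera'])schema error: expected keys tx, ty, tz, ax, ay, az, gripper
```

View pics/w1.png

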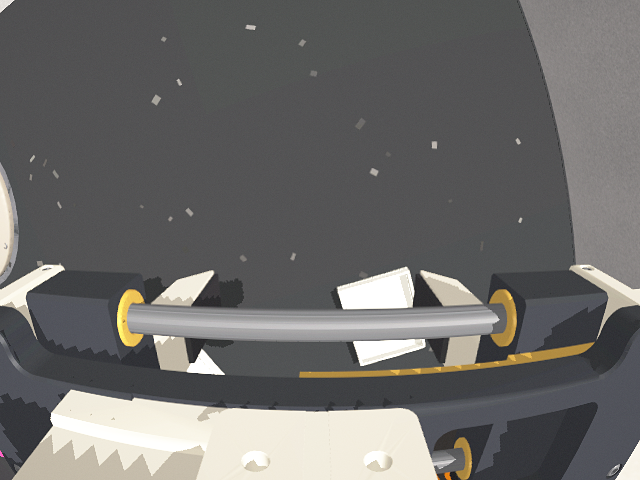

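The call was refused because every row needs all seven keys, so nothing moved. The wrist view shows only bench and a small tray from the start pose. Resending the rows in full.

```bash
python3 -m pendant '[{"tx":-54.4,"ty":-27.4,"tz":2.6,"ax":0,"ay":0,"az":1.46,"gripper":-1},{"tx":-54.4,"ty":-27.4,"tz":2.6,"ax":0,"ay":0,"az":1.46,"gripper":-1},{"tx":-54.4,"ty":-27.4,"tz":2.6,"ax":0,"ay":0,"az":1.46,"gripper":-1},{"tx":-54.4,"ty":-27.4,"tz":2.6,"ax":0,"ay":0,"az":1.46,"gripper":-1},{"tx":-54.4,"ty":-27.4,"tz":2.6,"ax":0,"ay":0,"az":1.46,"gripper":-1},{"tx":-54.4,"ty":-27.4,"tz":2.6,"ax":0,"ay":0,"az":1.46,"gripper":-1},{"tx":-54.4,"ty":-27.4,"tz":2.6,"ax":0,"ay":0,"az":1.46,"gripper":-1},{"tx":-54.4,"ty":-27.4,"tz":2.6,"ax":0,"ay":0,"az":1.46,"gripper":-1},{"tx":-54.4,"ty":-27.4,"tz":2.6,"ax":0,"ay":0,"az":1.46,"gripper":-1},{"tx":-54.4,"ty":-27.4,"tz":2.6,"ax":0,"ay":0,"az":1.46,"gripper":-1}]'
python3 - <<'E'
from h import *
o=arm.get_obs();print(o['t'],np.round(o['qpos'],1),o['position'],np.round(o['tcp_rot'],3).tolist())
np.savez('w2.npz',p=o['position'],R=o['tcp_rot']);save('wrist','w2.png')
E
```

```text
t: 1.4
position: [0.5969, 0.062, 0.2001]
tcp_rot: [[0.214, 0.977, -0.001], [0.977, -0.214, -0.0], [-0.0, -0.001, -1.0]]
ft_force: [-0.2, 0.4, -0.2]
opening: 0.092
finger_force: 0.0
1.4 [-1.4 28.7 77.2 -0.  74.1 11. ] [0.59694813 0.06203643 0.20007992] [[0.214, 0.977, -0.001], [0.977, -0.214, -0.0], [-0.0, -0.001, -1.0]]
```

View pics/w2.png

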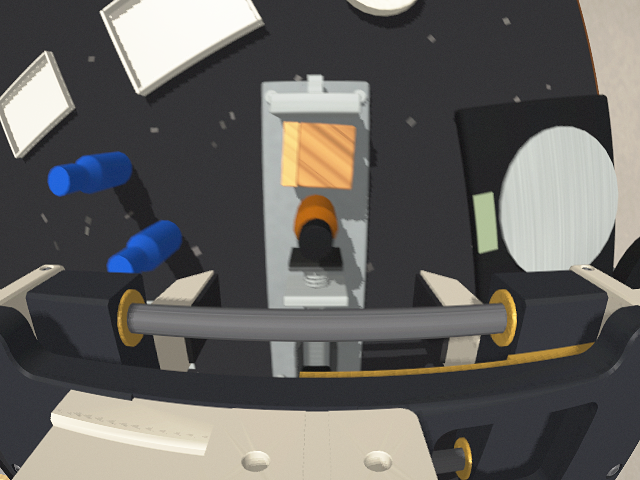

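The wrist view shows the clamp squarely aligned (base edges vertical). The cap is near (316,236), which puts it about 4–5 mm ahead in tool x. I'll descend over the cap and grip it.

```bash
python3 -m pendant '[{"tx":0.4,"ty":-0.1,"tz":4,"ax":0,"ay":0,"az":0,"gripper":-1},{"tx":0.4,"ty":-0.1,"tz":8,"ax":0,"ay":0,"az":0,"gripper":-1},{"tx":0.4,"ty":-0.1,"tz":11.7,"ax":0,"ay":0,"az":0,"gripper":-1},{"tx":0.4,"ty":-0.1,"tz":11.7,"ax":0,"ay":0,"az":0,"gripper":-1},{"tx":0.4,"ty":-0.1,"tz":11.7,"ax":0,"ay":0,"az":0,"gripper":0.7},{"tx":0.4,"ty":-0.1,"tz":11.7,"ax":0,"ay":0,"az":0,"gripper":0.9},{"tx":0.4,"ty":-0.1,"tz":11.7,"ax":0,"ay":0,"az":0,"gripper":0.9},{"tx":0.4,"ty":-0.1,"tz":11.7,"ax":0,"ay":0,"az":0,"gripper":0.9},{"tx":0.4,"ty":-0.1,"tz":11.7,"ax":0,"ay":0,"az":0,"gripper":0.9},{"tx":0.4,"ty":-0.1,"tz":11.7,"ax":0,"ay":0,"az":0,"gripper":0.9}]' 15
```

```text
t: 2.7
position: [0.5955, 0.0684, 0.0838]
tcp_rot: [[0.212, 0.977, 0.0], [0.977, -0.212, 0.0], [0.0, 0.0, -1.0]]
ft_force: [-0.3, -0.3, 0.1]
opening: 0.0366
finger_force: 0.0
```

```bash
python3 -m pendant '[{"tx":0,"ty":0,"tz":0,"ax":0,"ay":0,"az":0,"gripper":0.9},{"tx":0,"ty":0,"tz":0,"ax":0,"ay":0,"az":0,"gripper":0.9},{"tx":0,"ty":0,"tz":0,"ax":0,"ay":0,"az":0,"gripper":0.9},{"tx":0,"ty":0,"tz":0,"ax":0,"ay":0,"az":0,"gripper":0.9}]' 15
```

```text
t: 3.2
position: [0.5955, 0.0684, 0.0837]
tcp_rot: [[0.212, 0.977, -0.0], [0.977, -0.212, 0.0], [0.0, -0.0, -1.0]]
ft_force: [0.5, 1.2, -0.1]
opening: 0.0247
finger_force: 15.0
```

```bash
python3 -m pendant '[{"tx":0,"ty":0,"tz":-4,"ax":0,"ay":0,"az":0,"gripper":0.9},{"tx":0,"ty":0,"tz":-8,"ax":0,"ay":0,"az":0,"gripper":0.9},{"tx":0,"ty":0,"tz":-12,"ax":0,"ay":0,"az":0,"gripper":0.9},{"tx":4,"ty":-2.7,"tz":-12,"ax":0,"ay":0,"az":0,"gripper":0.9},{"tx":8,"ty":-5.4,"tz":-12,"ax":0,"ay":0,"az":0,"gripper":0.9},{"tx":12,"ty":-8.2,"tz":-12,"ax":0,"ay":0,"az":0,"gripper":0.9},{"tx":16,"ty":-11,"tz":-12,"ax":0,"ay":0,"az":0,"gripper":0.9},{"tx":19.5,"ty":-13.4,"tz":-12,"ax":0,"ay":0,"az":0,"gripper":0.9},{"tx":19.5,"ty":-13.4,"tz":-9,"ax":0,"ay":0,"az":0,"gripper":0.9},{"tx":19.5,"ty":-13.4,"tz":-6,"ax":0,"ay":0,"az":0,"gripper":0.9}]' && python3 -m pendant '[{"tx":0,"ty":0,"tz":3,"ax":0,"ay":0,"az":0,"gripper":0.9},{"tx":0,"ty":0,"tz":5.4,"ax":0,"ay":0,"az":0,"gripper":0.9},{"tx":0,"ty":0,"tz":6.4,"ax":0,"ay":0,"az":0,"gripper":0.9},{"tx":0,"ty":0,"tz":6.6,"ax":0,"ay":0,"az":0,"gripper":0.9},{"tx":0,"ty":0,"tz":6.7,"ax":0,"ay":0,"az":0,"gripper":0.9},{"tx":0,"ty":0,"tz":6.7,"ax":0,"ay":0,"az":0,"gripper":0.9}]'
```

```text
t: 4.45
position: [0.5056, 0.2882, 0.1432]
tcp_rot: [[0.211, 0.978, 0.001], [0.978, -0.211, 0.0], [0.001, 0.001, -1.0]]
ft_force: [-0.5, -0.5, -0.4]
opening: 0.0248
finger_force: 15.0
t: 5.2
position: [0.5065, 0.2876, 0.0776]
tcp_rot: [[0.212, 0.977, 0.001], [0.977, -0.212, 0.001], [0.001, 0.001, -1.0]]
ft_force: [0.1, 0.6, -1.0]
opening: 0.025
finger_force: 15.0
```

```bash
python3 -m pendant '[{"tx":0,"ty":0,"tz":0.1,"ax":0,"ay":0,"az":0,"gripper":0.9},{"tx":0,"ty":0,"tz":0.15,"ax":0,"ay":0,"az":0,"gripper":0.9},{"tx":0,"ty":0,"tz":0.2,"ax":0,"ay":0,"az":0,"gripper":0.9},{"tx":0,"ty":0,"tz":0.2,"ax":0,"ay":0,"az":0,"gripper":0.9}]'
```

```text
t: 5.7
position: [0.5064, 0.2876, 0.0756]
tcp_rot: [[0.212, 0.977, 0.001], [0.977, -0.212, 0.001], [0.001, 0.001, -1.0]]
ft_force: [-0.1, -0.0, 5.6]
opening: 0.0248
finger_force: 15.0
```

Contact with the tray floor reads 5.6 N. Now I'll release slowly and lift straight up.

```bash
python3 -m pendant '[{"tx":0,"ty":0,"tz":-0.05,"ax":0,"ay":0,"az":0,"gripper":0.2},{"tx":0,"ty":0,"tz":-0.05,"ax":0,"ay":0,"az":0,"gripper":-0.4},{"tx":0,"ty":0,"tz":-0.05,"ax":0,"ay":0,"az":0,"gripper":-0.4},{"tx":0,"ty":0,"tz":-0.05,"ax":0,"ay":0,"az":0,"gripper":-0.4},{"tx":0,"ty":0,"tz":-0.05,"ax":0,"ay":0,"az":0,"gripper":-0.4},{"tx":0,"ty":0,"tz":-4,"ax":0,"ay":0,"az":0,"gripper":-0.4},{"tx":0,"ty":0,"tz":-9,"ax":0,"ay":0,"az":0,"gripper":-0.4},{"tx":0,"ty":0,"tz":-13,"ax":0,"ay":0,"az":0,"gripper":0.5},{"tx":0,"ty":0,"tz":-13,"ax":0,"ay":0,"az":0,"gripper":1}]'
python3 - <<'E'
from h import *
q=(.5651,-.0766,np.radians(77.53));c,s=np.cos(q[2]),np.sin(q[2])
x,y=-.080,0
go((q[0]+c*x-s*y,q[1]+s*x+c*y,.20),-12.5)
E
```

```text
t: 6.82
position: [0.5076, 0.2881, 0.2084]
tcp_rot: [[0.212, 0.977, 0.007], [0.977, -0.212, 0.003], [0.004, 0.006, -1.0]]
ft_force: [0.3, -0.5, -0.4]
opening: 0.0487
finger_force: 0.0
shift cm [-42.42  13.33   0.74] az [np.float64(0.004), np.float64(-3.137)]
```

```bash
python3 -m pendant '[{"tx":-5.3,"ty":1.7,"tz":0.7,"ax":0,"ay":0,"az":0,"gripper":1},{"tx":-10.6,"ty":3.3,"tz":0.7,"ax":0,"ay":0,"az":0,"gripper":1},{"tx":-15.9,"ty":5,"tz":0.7,"ax":0,"ay":0,"az":0,"gripper":1},{"tx":-21.2,"ty":6.7,"tz":0.7,"ax":0,"ay":0,"az":0,"gripper":1},{"tx":-26.5,"ty":8.3,"tz":0.7,"ax":0,"ay":0,"az":0,"gripper":1},{"tx":-31.8,"ty":10,"tz":0.7,"ax":0,"ay":0,"az":0,"gripper":1},{"tx":-37.1,"ty":11.7,"tz":0.7,"ax":0,"ay":0,"az":0,"gripper":1},{"tx":-42.4,"ty":13.3,"tz":0.7,"ax":0,"ay":0,"az":0,"gripper":1},{"tx":-42.4,"ty":13.3,"tz":0.7,"ax":0,"ay":0,"az":0,"gripper":1},{"tx":-42.4,"ty":13.3,"tz":0.7,"ax":0,"ay":0,"az":0,"gripper":1}]'
python3 - <<'E'
from h import *
save('scene','s3.png',(230,180,480,340),3.2)
E
```

```text
t: 8.07
position: [0.5453, -0.1546, 0.1965]
tcp_rot: [[0.213, 0.977, -0.002], [0.977, -0.213, 0.001], [0.001, -0.002, -1.0]]
ft_force: [1.6, -0.4, -0.0]
opening: 0.0004
finger_force: 0.0
```

View pics/s3.png

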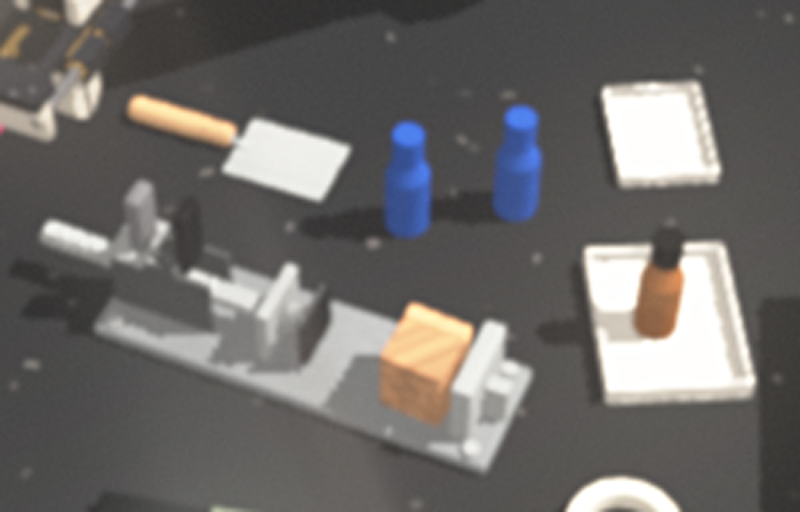

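The bottle stands upright in the tray at crop (660,290), and the block is undisturbed at (428,362). Now I'll lower the closed fingers behind the trigger and feel for contact.

```bash
python3 -m pendant '[{"tx":0,"ty":-0.2,"tz":5,"ax":0,"ay":0,"az":0,"gripper":1},{"tx":0,"ty":-0.2,"tz":10,"ax":0,"ay":0,"az":0,"gripper":1},{"tx":0,"ty":-0.2,"tz":11,"ax":0,"ay":0,"az":0,"gripper":1},{"tx":1,"ty":-0.2,"tz":11,"ax":0,"ay":0,"az":0,"gripper":1},{"tx":2,"ty":-0.2,"tz":11,"ax":0,"ay":0,"az":0,"gripper":1},{"tx":2.4,"ty":-0.2,"tz":11,"ax":0,"ay":0,"az":0,"gripper":1},{"tx":2.4,"ty":-0.2,"tz":11,"ax":0,"ay":0,"az":0,"gripper":1}]'
```

```text
t: 9.0
position: [0.5496, -0.1309, 0.0887]
tcp_rot: [[0.212, 0.977, 0.002], [0.977, -0.211, -0.001], [-0.0, 0.002, -1.0]]
ft_force: [-0.1, 0.7, -0.3]
opening: 0.0008
finger_force: 0.0
```

```bash
cat > st.py <<'E'
from h import *
o=arm.get_obs();R=np.array([.2161,.9763,0]);p=np.array(o['position'])
print('clampx %.1f F %.1f t %.2f'%(1000*(p-[.5651,-.0766,0])@R,-np.array(o['ft_force'])@R,o['t']),np.round(o['ft_force'],1))
E
python3 st.py; python3 -m pendant '[{"tx":0.2,"ty":0,"tz":0,"ax":0,"ay":0,"az":0,"gripper":1},{"tx":0.4,"ty":0,"tz":0,"ax":0,"ay":0,"az":0,"gripper":1},{"tx":0.4,"ty":0,"tz":0,"ax":0,"ay":0,"az":0,"gripper":1}]' >/dev/null; python3 st.py; python3 -m pendant '[{"tx":0.2,"ty":0,"tz":0,"ax":0,"ay":0,"az":0,"gripper":1},{"tx":0.4,"ty":0,"tz":0,"ax":0,"ay":0,"az":0,"gripper":1},{"tx":0.4,"ty":0,"tz":0,"ax":0,"ay":0,"az":0,"gripper":1}]' >/dev/null; python3 st.py
```

```text
clampx -56.3 F -0.7 t 9.00 [-0.1  0.7 -0.3]
clampx -53.1 F 0.8 t 9.38 [-0.7 -0.7  0.2]
clampx -49.7 F 5.8 t 9.75 [-2.2 -5.5  1.4]
```

```bash
python3 -m pendant '[{"tx":0.4,"ty":0,"tz":0,"ax":0,"ay":0,"az":0,"gripper":1},{"tx":0.8,"ty":0,"tz":0,"ax":0,"ay":0,"az":0,"gripper":1},{"tx":0.8,"ty":0,"tz":0,"ax":0,"ay":0,"az":0,"gripper":1}]' >/dev/null; python3 st.py; python3 -m pendant '[{"tx":0.4,"ty":0,"tz":0,"ax":0,"ay":0,"az":0,"gripper":1},{"tx":0.8,"ty":0,"tz":0,"ax":0,"ay":0,"az":0,"gripper":1},{"tx":0.8,"ty":0,"tz":0,"ax":0,"ay":0,"az":0,"gripper":1}]' >/dev/null; python3 st.py;  python3 -m pendant '[{"tx":0.2,"ty":0,"tz":0,"ax":0,"ay":0,"az":0,"gripper":1},{"tx":0.4,"ty":0,"tz":0,"ax":0,"ay":0,"az":0,"gripper":1},{"tx":0.4,"ty":0,"tz":0,"ax":0,"ay":0,"az":0,"gripper":1}]' >/dev/null; python3 st.py
```

```text
clampx -41.7 F 5.5 t 10.12 [-1.8 -5.3  2.4]
clampx -33.8 F 7.3 t 10.50 [-2.2 -7.   1.7]
clampx -30.1 F 8.0 t 10.88 [-3.2 -7.5  2.7]
```

```bash
python3 -m pendant '[{"tx":-1.3,"ty":0,"tz":0,"ax":0,"ay":0,"az":0,"gripper":1},{"tx":-2.7,"ty":0,"tz":0,"ax":0,"ay":0,"az":0,"gripper":1},{"tx":-2.7,"ty":0,"tz":0,"ax":0,"ay":0,"az":0,"gripper":1},{"tx":-2.7,"ty":0,"tz":0,"ax":0,"ay":0,"az":0,"gripper":1}]' >/dev/null; python3 st.py;  python3 -m pendant '[{"tx":0.4,"ty":0,"tz":0,"ax":0,"ay":0,"az":0,"gripper":1},{"tx":0.9,"ty":0,"tz":0,"ax":0,"ay":0,"az":0,"gripper":1},{"tx":1.5,"ty":0,"tz":0,"ax":0,"ay":0,"az":0,"gripper":1},{"tx":2.1,"ty":0,"tz":0,"ax":0,"ay":0,"az":0,"gripper":1},{"tx":2.7,"ty":0,"tz":0,"ax":0,"ay":0,"az":0,"gripper":1},{"tx":2.7,"ty":0,"tz":0,"ax":0,"ay":0,"az":0,"gripper":1}]' >/dev/null; python3 st.py
python3 - <<'E'
from h import *
save('scene','s4.png',(290,230,400,330),6);save('side','d4.png')
a=cv2.imread('pics/s4.png');b=cv2.imread('pics/raw_d4.png')[190:280,285:375]
h=cv2.resize(b,None,fx=5,fy=5,interpolation=cv2.INTER_CUBIC)[:, :140*5]
c=np.zeros((600,800,3),np.uint8);a=cv2.resize(a,(440,400));h=cv2.resize(h,(360,360));c[:400,:440]=a;c[:360,440:]=h;cv2.imwrite('pics/v4.png',c[:400])
E
```

```text
clampx -55.6 F -0.7 t 11.38 [ 0.5  0.6 -0.6]
clampx -29.3 F 7.2 t 12.12 [-2.1 -7.  -0.9]
```

View pics/v4.png

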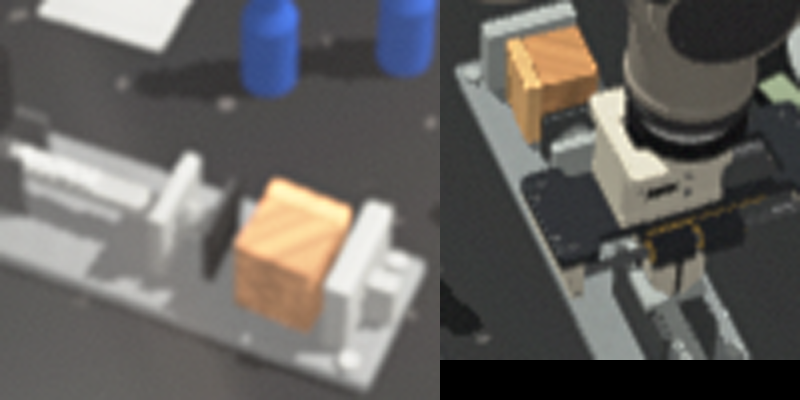

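The left half shows the pad at (220,235) now about 8–10 mm short of the block face. The jaw plate's top edge runs (190,155)–(152,210). I'll convert that to jaw advance against the earlier picture.

Run:
```python
from h import *
R=np.array([.2161,.9763,0])
L=lambda u,v,z:1000*(atz('scene',u,v,z)-[.5651,-.0766,0])@R
a=L(230+276/3.2,180+290/3.2,.068);b=L(290+171/4,230+183/4,.068);print(a,b,b-a)
# pad top (z 65): s3 pad top ~ (325,285)-(300,325..) ; block near top edge
import itertools
A=cv2.imread('pics/raw_s3.png').astype(np.float32);B=cv2.imread('pics/raw_s4.png').astype(np.float32)
# template match: jaw plate+pad patch
t=A[258:296,308:334]
r=cv2.matchTemplate(B[250:310,308:360],t,cv2.TM_CCOEFF_NORMED);_,m,_,p=cv2.minMaxLoc(r);print(m,p,'shift',p[0],p[1]-8)
print(L(316+p[0],271+p[1]-8,.068)-L(316,271,.068))
```

```text
77.7083878811416 120.87511241701145 43.16672453586985
0.9295789003372192 (17, 14) shift 17 6
45.36840799709347
```

Jaw advance is about 44 mm after two pumps. Third pump, then a photo-based reading.

```bash
python3 -m pendant '[{"tx":-1.3,"ty":0,"tz":0,"ax":0,"ay":0,"az":0,"gripper":1},{"tx":-2.7,"ty":0,"tz":0,"ax":0,"ay":0,"az":0,"gripper":1},{"tx":-2.7,"ty":0,"tz":0,"ax":0,"ay":0,"az":0,"gripper":1},{"tx":-2.7,"ty":0,"tz":0,"ax":0,"ay":0,"az":0,"gripper":1}]' >/dev/null; python3 st.py;  python3 -m pendant '[{"tx":0.4,"ty":0,"tz":0,"ax":0,"ay":0,"az":0,"gripper":1},{"tx":0.9,"ty":0,"tz":0,"ax":0,"ay":0,"az":0,"gripper":1},{"tx":1.5,"ty":0,"tz":0,"ax":0,"ay":0,"az":0,"gripper":1},{"tx":2.1,"ty":0,"tz":0,"ax":0,"ay":0,"az":0,"gripper":1},{"tx":2.7,"ty":0,"tz":0,"ax":0,"ay":0,"az":0,"gripper":1},{"tx":2.7,"ty":0,"tz":0,"ax":0,"ay":0,"az":0,"gripper":1}]' >/dev/null; python3 st.py
cat > jaw.py <<'E'
from h import *
import sys
R=np.array([.2161,.9763,0])
L=lambda u,v,z:1000*(atz('scene',u,v,z)-[.5651,-.0766,0])@R
save('scene',sys.argv[1])
A=cv2.imread('pics/raw_s3.png');B=cv2.imread('pics/raw_'+sys.argv[1])
S=4;up=lambda x:cv2.resize(x,None,fx=S,fy=S,interpolation=cv2.INTER_CUBIC)
t=up(A[258:294,308:322]) # jaw plate only
r=cv2.matchTemplate(up(B[250:315,308:365]),t,cv2.TM_CCOEFF_NORMED);_,m,_,p=cv2.minMaxLoc(r)
du,dv=p[0]/S,p[1]/S-8;print('match %.2f shift %.2f %.2f'%(m,du,dv),'jaw mm',L(316+du,271+dv,.068)-L(316,271,.068))
E
python3 jaw.py s5.png
python3 - <<'E'
from h import *
print(1)
E
```

```text
clampx -55.7 F -0.4 t 12.72 [-0.4  0.5 -0.2]
clampx -29.5 F 6.8 t 13.47 [-2.1 -6.5  0.8]
match 0.99 shift 26.25 9.00 jaw mm 69.39003251090512
1
```

```bash
python3 -m pendant '[{"tx":-1.3,"ty":0,"tz":0,"ax":0,"ay":0,"az":0,"gripper":1},{"tx":-2.7,"ty":0,"tz":0,"ax":0,"ay":0,"az":0,"gripper":1},{"tx":-2.7,"ty":0,"tz":0,"ax":0,"ay":0,"az":0,"gripper":1},{"tx":-2.7,"ty":0,"tz":0,"ax":0,"ay":0,"az":0,"gripper":1}]' >/dev/null; python3 st.py;  python3 -m pendant '[{"tx":0.4,"ty":0,"tz":0,"ax":0,"ay":0,"az":0,"gripper":1},{"tx":0.8,"ty":0,"tz":0,"ax":0,"ay":0,"az":0,"gripper":1},{"tx":0.8,"ty":0,"tz":0,"ax":0,"ay":0,"az":0,"gripper":1}]' >/dev/null; python3 st.py
for i in 1 2; do python3 -m pendant '[{"tx":0.15,"ty":0,"tz":0,"ax":0,"ay":0,"az":0,"gripper":1},{"tx":0.3,"ty":0,"tz":0,"ax":0,"ay":0,"az":0,"gripper":1},{"tx":0.3,"ty":0,"tz":0,"ax":0,"ay":0,"az":0,"gripper":1},{"tx":0.3,"ty":0,"tz":0,"ax":0,"ay":0,"az":0,"gripper":1}]' >/dev/null; python3 st.py; done; python3 jaw.py s6.png
```

```text
clampx -55.6 F 0.2 t 14.03 [-0.3 -0.1 -0.6]
clampx -48.6 F 7.6 t 14.40 [-2.1 -7.3 -1. ]
clampx -46.5 F 10.4 t 14.90 [-3.4 -9.9 -0.1]
clampx -44.1 F 12.9 t 15.40 [ -4.2 -12.2  -0. ]
match 0.98 shift 29.50 10.00 jaw mm 77.71314820646262
```

Run:
```python
from h import *
b=cv2.imread('pics/raw_s6.png')[245:325,310:400]; a=cv2.imread('pics/raw_s5.png')[245:325,310:355]
f=lambda x,s:cv2.resize(x,None,fx=s,fy=s,interpolation=cv2.INTER_CUBIC)
cv2.imwrite('pics/v6.png',np.hstack([f(b,5.9),f(a,5.9)])[:,:800])
```

```text
(no output)
```

View pics/v6.png

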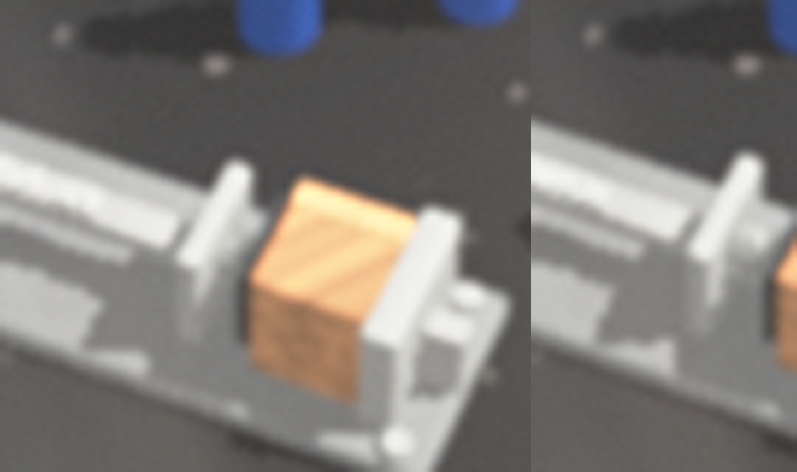

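The picture shows the block seated against the fixed jaw and the pad pressed on it (left panel). Force says about 7 mm of spring and the image about 4 mm. Going 2 mm more is safe under both readings, then I'll cross-check with finer matching.

```bash
python3 -m pendant '[{"tx":0.1,"ty":0,"tz":0,"ax":0,"ay":0,"az":0,"gripper":1},{"tx":0.2,"ty":0,"tz":0,"ax":0,"ay":0,"az":0,"gripper":1},{"tx":0.2,"ty":0,"tz":0,"ax":0,"ay":0,"az":0,"gripper":1},{"tx":0.2,"ty":0,"tz":0,"ax":0,"ay":0,"az":0,"gripper":1}]' >/dev/null; python3 st.py; python3 jaw.py s7.png; python3 st.py
python3 - <<'E'
from h import *
R=np.array([.2161,.9763,0])
L=lambda u,v,z:1000*(atz('scene',u,v,z)-[.5651,-.0766,0])@R
V=lambda u,v:(310+u/5.9,245+v/5.9)
print('block rear',[L(*V(*x),.072) for x in((250,272),(305,180))],'fixed face',[L(*V(*x),.072) for x in((362,328),(420,212))],'jaw rear',[L(*V(*x),.068) for x in((178,258),(226,165))])
# ECC translation of jaw plate along the projected clamp-x line, several windows
S=8;up=lambda x:cv2.resize(x,None,fx=S,fy=S,interpolation=cv2.INTER_CUBIC)
g=lambda f:cv2.cvtColor(cv2.imread('pics/raw_'+f),cv2.COLOR_BGR2GRAY)
def J(d,z,u0=316,v0=271):return L(u0+d[0],v0+d[1],z)-L(u0,v0,z)
for ref in('s3.png','s4.png'):
  for f in('s4.png','s5.png','s6.png','s7.png'):
    if f==ref: continue
    off=(0,0) if ref=='s3.png' else (17,6)
    out=[]
    for (x0,y0,x1,y1,z) in((309,258,322,294,.05),(309,258,322,278,.066),(314,258,323,270,.068)):
        x0+=off[0];x1+=off[0];y0+=off[1];y1+=off[1]
        r=cv2.matchTemplate(up(g(f)[245:320,300:370]),up(g(ref)[y0:y1,x0:x1]),cv2.TM_CCOEFF_NORMED);_,m,_,p=cv2.minMaxLoc(r)
        d=(300+p[0]/S-x0,245+p[1]/S-y0);out.append((round(m,2),d,round(J(d,z,316+off[0],271+off[1]),1)))
    print(ref,f,out)
E
```

```text
clampx -42.5 F 15.3 t 15.95 [ -3.8 -14.8   1.2]
match 0.97 shift 30.00 10.25 jaw mm 79.10987161766067
clampx -42.5 F 14.7 t 16.00 [ -5.  -14.    1.1]
block rear [np.float64(183.63611930884304), np.float64(185.26878411772753)] fixed face [np.float64(234.72562266278743), np.float64(233.94984766505004)] jaw rear [np.float64(153.32738087041574), np.float64(151.53280640895852)]
s3.png s4.png [(0.99, (17.0, 5.875), np.float64(45.9)), (1.0, (17.0, 5.875), np.float64(45.3)), (1.0, (16.875, 5.875), np.float64(44.9))]
s3.png s5.png [(0.99, (26.125, 9.0), np.float64(70.2)), (0.99, (26.125, 8.875), np.float64(69.1)), (1.0, (26.0, 9.0), np.float64(68.8))]
s3.png s6.png [(0.97, (29.5, 10.125), np.float64(79.1)), (0.99, (29.625, 10.125), np.float64(78.3)), (1.0, (29.5, 10.125), np.float64(77.9))]
s3.png s7.png [(0.97, (30.0, 10.25), np.float64(80.3)), (0.99, (30.125, 10.25), np.float64(79.5)), (1.0, (30.0, 10.375), np.float64(79.3))]
s4.png s5.png [(1.0, (9.125, 3.125), np.float64(24.3)), (1.0, (9.125, 3.125), np.float64(23.9)), (1.0, (9.125, 3.125), np.float64(23.9))]
s4.png s6.png [(0.98, (12.375, 4.25), np.float64(32.9)), (0.99, (12.625, 4.25), np.float64(33.0)), (1.0, (12.625, 4.25), np.float64(32.9))]
s4.png s7.png [(0.97, (13.0, 4.375), np.float64(34.4)), (0.99, (13.125, 4.375), np.float64(34.2)), (1.0, (13.125, 4.5), np.float64(34.3))]
```

Force suggests about 9 mm of compression and the image about 4.5 mm. The clamp can settle this: with the trigger let go, a spring pushed in more than 5 mm slides the jaw back to about 5 mm. I'll release and compare.

```bash
python3 -m pendant '[{"tx":-0.5,"ty":0,"tz":0,"ax":0,"ay":0,"az":0,"gripper":1},{"tx":-1,"ty":0,"tz":0,"ax":0,"ay":0,"az":0,"gripper":1},{"tx":-1.4,"ty":0,"tz":0,"ax":0,"ay":0,"az":0,"gripper":1},{"tx":-1.4,"ty":0,"tz":0,"ax":0,"ay":0,"az":0,"gripper":1},{"tx":-1.4,"ty":0,"tz":0,"ax":0,"ay":0,"az":0,"gripper":1},{"tx":-1.4,"ty":0,"tz":0,"ax":0,"ay":0,"az":0,"gripper":1}]' >/dev/null; python3 st.py; python3 jaw.py s8.png
python3 -m pendant '[{"tx":0.3,"ty":0,"tz":0,"ax":0,"ay":0,"az":0,"gripper":1},{"tx":0.5,"ty":0,"tz":0,"ax":0,"ay":0,"az":0,"gripper":1},{"tx":0.5,"ty":0,"tz":0,"ax":0,"ay":0,"az":0,"gripper":1}]' >/dev/null; python3 st.py; for i in 1 2; do python3 -m pendant '[{"tx":0.1,"ty":0,"tz":0,"ax":0,"ay":0,"az":0,"gripper":1},{"tx":0.2,"ty":0,"tz":0,"ax":0,"ay":0,"az":0,"gripper":1},{"tx":0.2,"ty":0,"tz":0,"ax":0,"ay":0,"az":0,"gripper":1}]' >/dev/null; python3 st.py; done; python3 jaw.py s9.png
```

```text
clampx -53.7 F 1.7 t 16.75 [ 0.1 -1.8 -1.3]
match 0.99 shift 28.00 9.75 jaw mm 74.1369577747073
clampx -48.7 F 3.5 t 17.18 [-1.3 -3.3 -0.4]
clampx -48.1 F 8.9 t 17.55 [-2.6 -8.5 -0. ]
clampx -46.6 F 11.1 t 17.93 [ -4.2 -10.5  -1.5]
match 0.99 shift 28.75 9.75 jaw mm 75.77082233456346
```

The jaw slid back 5 mm, so the force reading was right (about 9–10 mm at 15 N). Now I'll press to that level and hold.

```bash
python3 -m pendant '[{"tx":0.1,"ty":0,"tz":0,"ax":0,"ay":0,"az":0,"gripper":1},{"tx":0.2,"ty":0,"tz":0,"ax":0,"ay":0,"az":0,"gripper":1},{"tx":0.3,"ty":0,"tz":0,"ax":0,"ay":0,"az":0,"gripper":1},{"tx":0.4,"ty":0,"tz":0,"ax":0,"ay":0,"az":0,"gripper":1},{"tx":0.4,"ty":0,"tz":0,"ax":0,"ay":0,"az":0,"gripper":1},{"tx":0.4,"ty":0,"tz":0,"ax":0,"ay":0,"az":0,"gripper":1}]' >/dev/null; python3 st.py; python3 jaw.py s10.png; python3 st.py
```

```text
clampx -43.4 F 13.9 t 18.73 [ -3.6 -13.4   0.3]
match 0.97 shift 29.75 10.00 jaw mm 78.25753485069615
clampx -43.4 F 15.3 t 18.77 [ -5.6 -14.5   0.5]
```

```bash
python3 -m pendant '[{"tx":0.1,"ty":0,"tz":0,"ax":0,"ay":0,"az":0,"gripper":1},{"tx":0.1,"ty":0,"tz":0,"ax":0,"ay":0,"az":0,"gripper":1},{"tx":0.1,"ty":0,"tz":0,"ax":0,"ay":0,"az":0,"gripper":1},{"tx":0.1,"ty":0,"tz":0,"ax":0,"ay":0,"az":0,"gripper":1}]' >/dev/null; python3 st.py; python3 jaw.py s11.png; python3 st.py
python3 - <<'E'
from h import *
save('scene','s12.png',(230,180,480,340),3.2)
E
```

```text
clampx -42.6 F 15.5 t 19.27 [ -4.9 -14.8  -0.2]
match 0.97 shift 30.00 10.25 jaw mm 79.10987161766067
clampx -42.6 F 14.8 t 19.32 [ -4.5 -14.2  -0.3]
```

View pics/s12.png

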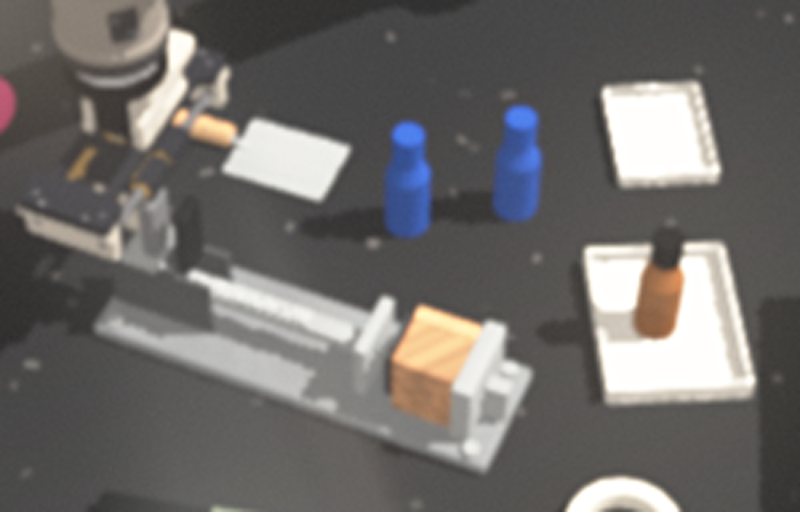

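The final view shows the bottle upright in the large tray at (660,290) and the block pressed against the fixed jaw at (440,365). The fingers hold the trigger at (150,225) with about 15 N, which is 9–10 mm of spring. Handing in.

```bash
python3 -c "
from rig import arm
print(arm.sign_off())"
```

```text
the job is handed in; nothing more can be done
None
```

The job is handed in after about 19 s of robot time: the brown bottle stands upright in the largest tray, and the arm is holding the trigger with the pad's spring about 9–10 mm in by push force and the jaw's slide-back, though absolute camera readings of the jaw came out about 5 mm lower.

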